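# Close the two-pillar board clamp

### The arm

A 7-joint arm with a two-finger parallel gripper is mounted at the origin on a cart in front of the work surface, level with it; the furniture and walls round the work are solid. World frame = base frame: x ahead of the robot, y to its left, z up, the work surface at z = 0. Lengths are in m, angles in rad, forces in N, time in s.
With the tool pointing down it reaches from about 0.425 to 0.875 m from the base axis. Payload 4.7 kg.
Tool frame: the origin (TCP) lies on the centre line of the jaws, within the pads' length; the fingertips stand ahead of it and the grasp point (between the pads) lies 2 mm behind it (nose_length is the z of the fingertips in the tool frame, in m); z points along the fingers, y is the line along which they close (so a half turn about z gives the same grasp; the last joint's range is limited). The gripper opens to 87 mm and grips with 3 to 60 N. Pads are 19 mm wide; open, the fingers measure 117 mm over their backs; the gripper's body (75 mm by 190 mm) begins 51 mm behind the grasp point.
Start: joints at [-1.101, 0.321, -0.07, 1.45, 0.023, 1.371, -0.057], TCP at [0.286, 0.584, 0.24] pointing down, gripper open.
Joint ranges: [-2.86, 2.86], [-0.3, 2.09], [-1.38, 1.24], [0.06, 2.45], [-1.56, 4.7], [0.09, 2.05], [-2.69, 2.69]. Speed limits (rad/s): [2.57, 2.57, 3.14, 3.14, 3.14, 3.14, 3.14].

### API

Orientations are given as a rotation vector (axis times angle).
In Python, from bench import * gives the robot as it stands.
- The arm moves only by the tool send_rows, never from a script. Its arguments are lists of equal length, an entry for each row: "xyz": the shift along the tool's x, y, z in mm, a list of three; "dr": the turn, a rotation vector about the tool's x, y, z in rad, a list of three. A call has exactly 10 rows; each row is the pose to reach, as a shift and turn from the pose commanded when the call began, along the tool's axes at that moment; what a row does not reach only later rows make up. A row lasts 1/12 s, in which the tool goes at most 41.7 mm and 7.16 degrees, less where a joint would pass 70% of its speed; a pose out of reach is approached as far as the arm can. A call with a gripper value outside its range is refused whole. "jaw" is the finger opening in mm, from 0 to 87, set as the call begins (left out, the last holds). The fingers move at their own pace and stop on an object; "grip_force" is the grip in N (left out, the last holds). Time passes only in rows, so rows that repeat a pose let the fingers close, or fill a call up. It gives the time, the measured TCP pose, the force, the opening and the grip force at its end, in the units of the state.
- get_state(): the state, without advancing time (a new reading comes with each control period).
- get_image(name): name is "side" or "top" or "wrist"; returns the picture (420x560x3 uint8, red, green, blue); there is no depth.
- calibration(name): a dict with "vfov" (degrees; the focal length in pixels is half the picture's height over the tangent of half this angle, whatever the lens; pixels are square), "cx", "cy" (the principal point, pixels), "rvec" (rotation vector, rad) and "tvec" (3), from world to camera coordinates, as OpenCV has them; the wrist camera has in their place "hand_eye" (4x4, takes a point from camera to tool coordinates, whose origin is the TCP and whose axes are the flange's). Camera axes: x right, y down, z forward; pixel columns grow to the right and rows downward; lengths in m; the calibration is good to about 2 mm. The wrist camera is an equidistant fisheye: a pixel r from the principal point sees the ray r / f radians off the axis. A picture is of the moment at which its call begins: read the wrist's pose just before it. calibration takes no time and is no camera call.
- close_job(): hands the job in; it is judged then, once.
The state is a dict: "time": time; "joint_positions": joint angles; "qd": joint speeds; "joint_torque": joint torques, N m; "position": TCP position; "tool_rot": TCP orientation; "ft_force": force on the tool from outside, world axes, zero at the start; "torque": the same for the moment, N m; "grip_width": opening from 0.0 (shut) to 1.0 (fully open); "grip_force": force on a finger pad.
Only numpy, scipy, OpenCV 4.12 (cv2) and the standard library are available. Lean on these libraries where they do the work, as an engineer would, in place of code of your own. Each camera call takes 0.05 s, during which the arm holds its last target. There are 200 camera calls.

### The job

Take the loose press plate by its black grip, lower it square over the two guide pillars of the clamping fixture, and push it gently down onto the sprung circuit board until both spring catches have snapped over the plate's edges; then let go. Do not drop the plate, jam it on the pillars or crush the board, and leave everything else on the bench alone.

Things in the scene. Friction and masses are not known exactly. Their poses are not given: they have to be found in the camera images.
- plate_grip (a point): Centre of the black grip of the loose press plate, 60 mm above the plate's lowest face (on which it lies flat). Grip block: 24 mm along the plate's own x, 32 mm along y, 40 mm tall, on a round steel shank. Steel plate 64 (x) x 108 (y) x 14 mm, 3 to 17 mm above the lowest face, which is a rubber pad 22 x 66 mm. About 0.4 kg, varies by 15 percent.
- bore_left (a point): Centre of the lower mouth of the bore in the plate's +y ear, at y = +62 mm, 3 mm above the plate's lowest face. Each ear is round, 30 mm across, 28 mm high, with a vertical through bore of 13.2 mm diameter. The plate is symmetric and fits either way round.
- bore_right (a point): The same for the -y ear, at y = -62 mm.
- fixture: Clamping fixture, fixed; origin under the centre of its dark blue base (110 mm along x, 180 along y, 14 high). Pillars of 12 mm diameter stand at y = +62 and -62 mm, x = 0. Between them a black table on a height screw carries a green board, 22 x 71 mm, in a sprung nest. The free board top lies 45 to 61 mm above the worktop: this setting is not measured, it must be felt or seen.
- tall_tip (a point): Top centre of the taller pillar, on the fixture's +y side, 135 mm above the worktop. The tip tapers over its last 6 mm to 6 mm across.
- short_tip (a point): Top centre of the shorter pillar, on the fixture's -y side, 120 mm above the worktop; same taper.
- catch_a (a joint): Angle (rad) of the sprung hook with a red tab on the table's +x side: 0 sprung in (rest), about 0.1 while held out. Its slope meets the plate's lower edge with the pad about 20 mm above the board; riding out over the edge takes 2 to 7 N for both hooks together. It snaps in over the plate's top face once the board is pushed down about 3.5 mm, and then holds the plate alone.
- catch_b (a joint): The same for the hook on the -x side. The nest under the board starts to give at about 2 N, stiffens by 3 N per mm and has 8 mm of travel. Pressing until both hooks snap takes about 12 to 16 N on the plate in all; the board breaks when pressed with more than 22 N. Once hooked, the nest's spring presses the board against the plate with about 12 N.
- swab_cup: Bystander: clear cup of swabs, 51 mm across, 109 mm tall; origin at its foot.
- amber_dropper: Bystander: amber dropper bottle, 30 mm across, 104 mm tall; origin at its foot.
- kapton_tape: Bystander: roll of orange tape lying flat, 72 mm across, 12 mm high.
- film_reel: Bystander: white reel lying flat, 68 mm across, 12 mm high.
- loupe: Bystander: black loupe, 37 mm across, 40 mm tall.
- wipe_pack: Bystander: white pack of wipes, 60 x 105 x 22 mm.
- paste_syringe: Bystander: syringe lying down, 24 x 144 x 20 mm.
- marker_blue: Bystander: pen with blue cap lying down, 10 x 139 x 12 mm.

How it is judged:
By the outcome, as a careful person would: the job done as asked, in the order asked, and still so for the second after the job is handed in, with the robot touching nothing.
It also fails if it takes over 51 s, if anything falls off the work surface, if the arm or the gripper's body presses on something with over 40 N, if the wrist force passes 120 N, or if a joint passes its speed limit or range.

## Working session

There is one attempt and no reset: what is moved stays moved. The work goes in short steps, Python scripts to look and compute and a tool call to move; the robot and the scene stay as the last step left them, time stands still between calls to the robot, and variables do not carry over. Pictures are saved under pics/ and viewed, at most 10 in all, crops included, and the job is handed in when it is done.

Besides the shell and the picture viewer there is one more tool, called after "Request:" as name(argument=value, ...), one argument or row to a line, values as JSON. send_rows: Moves the arm, as the interface text tells. Its arguments: {"type":"object","properties":{"xyz":{"type":"array"},"dr":{"type":"array"},"jaw":{"type":"number"},"grip_force":{"type":"number"}},"required":["xyz","dr"]}

```bash
ls; mkdir -p pics; python3 - <<'E'
from bench import *
import cv2,numpy as np
s=get_state();print({k:np.round(v,3) for k,v in s.items()})
for n in("side","top","wrist"):
    im=get_image(n);cv2.imwrite(f"pics/{n}0.png",im[:,:,::-1]);print(n,calibration(n))
E
```

```text
pics
{'time': np.float64(0.0), 'joint_positions': array([-1.101,  0.322, -0.07 ,  1.452,  0.023,  1.371, -0.057]), 'qd': array([-0.   , -0.001, -0.003,  0.001, -0.   , -0.001,  0.   ]), 'joint_torque': array([ 0.0000e+00, -4.9129e+01, -4.0400e-01, -3.1253e+01, -6.4000e-02,
        4.4000e-02,  0.0000e+00]), 'position': array([0.286, 0.583, 0.238]), 'tool_rot': array([-7.10e-01, -3.06e+00,  3.00e-03]), 'ft_force': array([ 0.235,  0.344, -0.367]), 'torque': array([-0.005, -0.05 ,  0.018]), 'grip_force': np.float64(0.0), 'grip_width': np.float64(1.001)}
side {'vfov': 44.27322873059612, 'cx': 274.31165289152574, 'cy': 209.6612986394395, 'rvec': array([ 2.29585242, -0.1521253 ,  0.06368844]), 'tvec': array([-0.52348903,  0.21320979,  1.18887636])}
top {'vfov': 54.94366424093685, 'cx': 283.47772479076883, 'cy': 211.61458923885422, 'rvec': array([ 2.14808219, -2.17468453,  0.15299114]), 'tvec': array([0.08801349, 0.51639257, 0.98969109])}
wrist {'vfov': 65.70646984690485, 'cx': 285.77088807882996, 'cy': 209.0632622030425, 'hand_eye': array([[ 5.07750413e-04, -9.54985917e-01, -2.96650704e-01,
         8.20925428e-02],
       [ 9.99999764e-01,  6.22144390e-04, -2.91213997e-04,
         6.68035593e-04],
       [ 4.62664837e-04, -2.96650486e-01,  9.54986008e-01,
        -1.44703389e-01],
       [ 0.00000000e+00,  0.00000000e+00,  0.00000000e+00,
         1.00000000e+00]])}
```

View pics/side0.png

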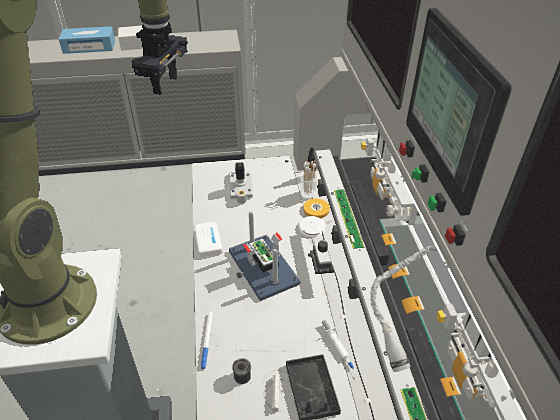

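View pics/top0.png

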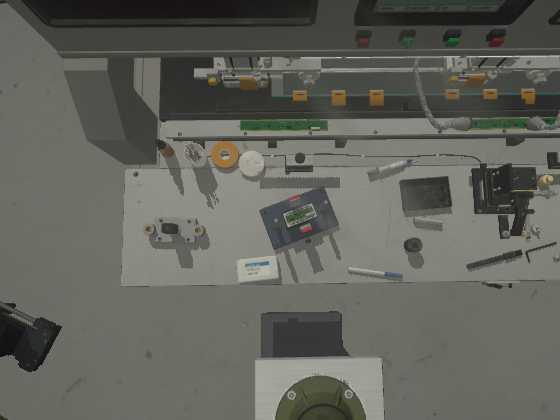

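```bash
cat > h.py <<'E'
from bench import *
import cv2,numpy as np
from scipy.spatial.transform import Rotation as R
def cam(n):
    c=calibration(n);f=210/np.tan(np.radians(c['vfov']/2));return c,f
def ray(n,u,v,st=None):
    c,f=cam(n);p=np.array([u-c['cx'],v-c['cy']])/f
    if n=='wrist':
        th=np.hypot(*p);d=np.r_[np.sin(th)*p/max(th,1e-9),np.cos(th)];H=c['hand_eye']
        T=R.from_rotvec(st['tool_rot']).as_matrix()
        return np.array(st['position'])+T@H[:3,3],T@H[:3,:3]@d
    M=R.from_rotvec(c['rvec']).as_matrix();return -M.T@c['tvec'],M.T@np.r_[p,1]
def onz(n,u,v,z,st=None):
    o,d=ray(n,u,v,st);return o+d*(z-o[2])/d[2]
def proj(n,X,st=None):
    c,f=cam(n);X=np.atleast_2d(X)
    if n=='wrist':
        T=R.from_rotvec(st['tool_rot']).as_matrix();H=c['hand_eye']
        P=((X-st['position'])@T-H[:3,3])@H[:3,:3]
        r=np.hypot(P[:,0],P[:,1]);th=np.arctan2(r,P[:,2]);return P[:,:2]/r[:,None]*th[:,None]*f+[c['cx'],c['cy']]
    P=X@R.from_rotvec(c['rvec']).as_matrix().T+c['tvec'];return P[:,:2]/P[:,2:]*f+[c['cx'],c['cy']]
E
python3 - <<'E'
from h import *
t=cv2.imread('pics/top0.png');s=cv2.imread('pics/side0.png')
a=cv2.resize(t[195:275,135:345],None,fx=3.8,fy=3.8,interpolation=cv2.INTER_CUBIC)
b=cv2.resize(s[155:305,190:350],None,fx=1.9,fy=1.9,interpolation=cv2.INTER_CUBIC)
o=np.zeros((600,800,3),np.uint8);o[:a.shape[0],:a.shape[1]]=a;o[310:310+b.shape[0],:b.shape[1]]=b[:290];cv2.imwrite('pics/c0.png',o)
print('grip',onz('top',170,228,.08),'ears',onz('top',149,229,.031),onz('top',199,230,.031))
print('fix',onz('top',300,217,.014), 'tips side', onz('side',251,212,.135),onz('side',275,250,.12),'other',onz('side',251,212,.12),onz('side',275,250,.135))
E
```

```text
grip [0.47494716 0.35424299 0.08      ] ears [0.47751797 0.41981159 0.031     ] [0.47348925 0.29458256 0.031     ]
fix [0.50535928 0.03903694 0.014     ] tips side [0.48572494 0.096387   0.135     ] [ 0.52737523 -0.01943617  0.12      ] other [0.48684627 0.11302052 0.12      ] [ 0.525521  -0.0336744  0.135    ]
```

View pics/c0.png

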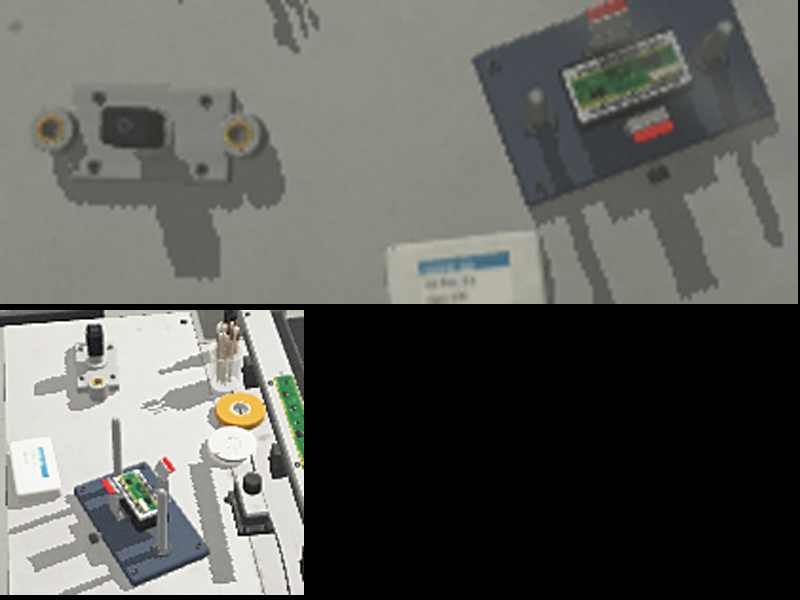

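```bash
cat >> h.py <<'E'
def delta(p,yaw,st=None):
    """tool-frame shift (mm) and turn to bring TCP to p, tool y at world y turned by yaw, pointing down"""
    st=st or get_state();T=R.from_rotvec(st['tool_rot'])
    x=np.array([-np.cos(yaw),-np.sin(yaw),0]);y=np.array([-np.sin(yaw),np.cos(yaw),0])
    G=R.from_matrix(np.c_[x,y,[0,0,-1.]])
    print('shift',np.round(T.inv().apply(np.array(p)-st['position'])*1000,1),'turn',np.round((T.inv()*G).as_rotvec(),4))
def tri(a,b):
    (o1,d1),(o2,d2)=a,b;k=np.linalg.lstsq(np.c_[d1,-d2],o2-o1,rcond=None)[0]
    return (o1+d1*k[0]+o2+d2*k[1])/2,np.linalg.norm(o1+d1*k[0]-o2-d2*k[1])
E
python3 - <<'E'
from h import *
e1,e2=onz('top',148.2,229,.031),onz('top',198.2,229.7,.031);d=e1-e2
print(e1,e2,(e1+e2)/2,np.linalg.norm(d),'yaw',-np.arctan2(d[0],d[1]))
A=tri(ray('top',276.3,220),ray('side',251,211.8));B=tri(ray('top',326.3,202.1),ray('side',275.3,249.7));print(A,B)
d=A[0]-B[0];print('fixyaw',-np.arctan2(d[0],d[1]),np.linalg.norm(d[:2]),(A[0]+B[0])/2)
m=(e1+e2)/2;m[2]=.17;delta(m,-np.arctan2((e1-e2)[0],(e1-e2)[1]))
E
```

```text
[0.47754206 0.42181155 0.031     ] [0.47426956 0.29659852 0.031     ] [0.47590581 0.35920504 0.031     ] 0.12525578677649296 yaw -0.026129504829921376
(array([0.48574468, 0.09965932, 0.13265319]), np.float64(0.0004477796138191029)) (array([ 0.52797513, -0.01707439,  0.11831224]), np.float64(0.0007761757643174333))
fixyaw 0.3471193163770321 0.12413770617860442 [0.5068599  0.04129247 0.12548271]
shift [-269.1 -117.5   68.9] turn [-1.500e-03 -2.000e-04 -4.296e-01]
```

Request:
send_rows(
  xyz=[
    [-27,-12,7],
    [-55,-24,14],
    [-85,-37,21],
    [-115,-50,28],
    [-145,-63,35],
    [-175,-76,42],
    [-205,-90,50],
    [-235,-103,58],
    [-258,-113,65],
    [-269,-117.5,69],
  ],
  dr=[
    [0,0,-0.04],
    [0,0,-0.08],
    [0,0,-0.13],
    [0,0,-0.18],
    [0,0,-0.23],
    [0,0,-0.28],
    [0,0,-0.33],
    [0,0,-0.38],
    [0,0,-0.42],
    [0,0,-0.43],
  ],
  jaw=87,
)

```text
time: 0.98
position: [0.4787, 0.3548, 0.1694]
tool_rot: [0.047, 3.141, -0.005]
ft_force: [-0.1, -0.7, 0.3]
grip_width: 1.0
grip_force: 0.0
```

```bash
python3 - <<'E'
from h import *
s=get_state();im=get_image('wrist');cv2.imwrite('pics/w1.png',im[:,:,::-1])
print(s['time'],s['position'],s['tool_rot'],np.abs(s['qd']).max())
for z,n in((.031,'ears'),):
  print(proj('wrist',np.array([[.47754,.4218,z],[.47427,.2966,z],[.4759,.3592,.08]]),s))
E
```

```text
0.9833 [0.47871877 0.35483415 0.16939938] [ 0.04661004  3.14094765 -0.00470147] 0.3051034590964659
[[358.40396721 199.49656048]
 [221.84718422 199.74023566]
 [290.90016088 216.80073104]]
```

View pics/w1.png

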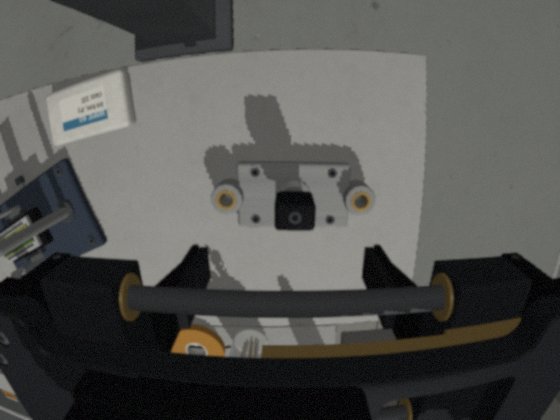

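```bash
cat > m.py <<'E'
from h import *
import sys
for i in range(4): get_image('top')
s=get_state();im=get_image('wrist')
hsv=cv2.cvtColor(im,cv2.COLOR_RGB2HSV)
def bl(mask,box,mn):
    m=np.zeros(mask.shape,np.uint8);x0,y0,x1,y1=box;m[y0:y1,x0:x1]=mask[y0:y1,x0:x1]
    n,l,st,c=cv2.connectedComponentsWithStats(m);return [(c[i].round(1),st[i][:5]) for i in range(1,n) if st[i][4]>mn]
print(np.abs(s['qd']).max(),s['position'],s['tool_rot'])
o=((hsv[...,0]>8)&(hsv[...,0]<30)&(hsv[...,1]>80)).astype(np.uint8)
E=[]
for b in((205,180,250,220),(340,180,385,220)):
    v,u=np.nonzero(o[b[1]:b[3],b[0]:b[2]]);(cx,cy),r=cv2.minEnclosingCircle(np.c_[u,v].astype(np.float32));cx+=b[0];cy+=b[1]
    p=onz('wrist',cx,cy,.031,s);print(cx,cy,r,len(u),p);E.append(p)
k=(im.max(2)<60).astype(np.uint8);print(bl(k,(265,185,325,240),50))
d=E[1]-E[0];print('len',np.linalg.norm(d),'yaw',-np.arctan2(d[0],d[1]),'mid',(E[0]+E[1])/2)
print('grip',onz('wrist',295,217,.08,s))
m=(E[0]+E[1])/2;m[2]=.058;delta(m,-np.arctan2(d[0],d[1]),s)
E
python3 m.py
```

```text
0.012546572242070158 [0.47481377 0.3614161  0.17079351] [-3.79103636e-02 -3.14080256e+00 -1.77292572e-03]
218.72033882141113 202.90678024291992 9.72088623046875 180 [0.47384314 0.30027773 0.031     ]
352.49497509002686 205.20351791381836 9.538437843322754 175 [0.47900809 0.42390112 0.031     ]
[(array([285.4, 214.3]), array([ 266,  194,   40,   40, 1477], dtype=int32))]
len 0.12373123888499435 yaw -0.04175538764524895 mid [0.47642562 0.36208942 0.031     ]
grip [0.47261434 0.36927694 0.08      ]
shift [ -1.7   0.6 112.8] turn [ 0.0011 -0.0006  0.0176]
```

Request:
send_rows(
  xyz=[
    [-0.5,0,10],
    [-1,0,24],
    [-1.5,0.5,40],
    [-1.7,0.6,56],
    [-1.7,0.6,72],
    [-1.7,0.6,88],
    [-1.7,0.6,100],
    [-1.7,0.6,108],
    [-1.7,0.6,112],
    [-1.7,0.6,113],
  ],
  dr=[
    [0,0,0.005],
    [0,0,0.01],
    [0,0,0.017],
    [0,0,0.017],
    [0,0,0.017],
    [0,0,0.017],
    [0,0,0.017],
    [0,0,0.017],
    [0,0,0.017],
    [0,0,0.017],
  ],
)

```text
time: 2.12
position: [0.4772, 0.3604, 0.0568]
tool_rot: [-0.066, -3.14, 0.001]
ft_force: [-0.9, 0.6, 0.7]
grip_width: 1.003
grip_force: 0.0
```

```bash
python3 - <<'E'
from h import *
for i in range(3): s=get_image('top')
s=get_state();print(s['time'],s['position'],s['tool_rot'],s['ft_force'],np.abs(s['qd']).max());delta([.4764,.3621,.058],-.0418,s)
E
```

```text
2.2667 [0.47819886 0.36074596 0.05839009] [6.71484927e-02 3.13969729e+00 1.54782229e-03] [0.21275307 0.05442301 0.98131684] 0.006401067148494732
shift [1.9 1.3 0.4] turn [ 0.001   0.0012 -0.001 ]
```

Request:
send_rows(
  xyz=[
    [1,0.5,0],
    [1,0.5,0],
    [1,0.5,0],
    [1,0.5,0],
    [1,0.5,0],
    [1,0.5,0],
    [1,0.5,0],
    [1,0.5,0],
    [1,0.5,0],
    [1,0.5,0],
  ],
  dr=[
    [0,0,0],
    [0,0,0],
    [0,0,0],
    [0,0,0],
    [0,0,0],
    [0,0,0],
    [0,0,0],
    [0,0,0],
    [0,0,0],
    [0,0,0],
  ],
  jaw=0,
  grip_force=45,
)

```text
time: 3.1
position: [0.4767, 0.3611, 0.0576]
tool_rot: [0.067, 3.141, 0.001]
ft_force: [-0.1, 0.1, 0.6]
grip_width: 0.366
grip_force: 45.0
```

```bash
python3 - <<'E'
from h import *
s=get_state();print(s['time'],s['position'],s['tool_rot'],s['ft_force'],s['grip_force'],s['grip_width']*87)
# hover over fixture: fix mid xy, pad bottom at z .150 -> TCP .208
delta([.5069,.0413,.215],.347,s)
E
```

```text
3.1 [0.47672326 0.36107875 0.05757289] [6.70104971e-02 3.14066861e+00 6.77781506e-04] [-0.06156585  0.08797089  0.63852436] 44.99301167204976 31.850375441576247
shift [ -43.8 -318.1 -157.6] turn [ 4.000e-04  3.000e-04 -3.897e-01]
```

Request:
send_rows(
  xyz=[
    [0,0,-5],
    [0,0,-18],
    [0,0,-38],
    [0,0,-58],
    [0,0,-78],
    [0,0,-98],
    [0,0,-118],
    [0,0,-136],
    [-2,-12,-150],
    [-5,-32,-157],
  ],
  dr=[
    [0,0,0],
    [0,0,0],
    [0,0,0],
    [0,0,0],
    [0,0,0],
    [0,0,0],
    [0,0,0],
    [0,0,0],
    [0,0,-0.01],
    [0,0,-0.03],
  ],
)

```text
time: 3.93
position: [0.4798, 0.3315, 0.2176]
tool_rot: [0.012, 3.139, 0.006]
ft_force: [0.5, 0.2, -3.0]
grip_width: 0.363
grip_force: 45.0
```

```bash
python3 - <<'E'
from h import *
s=get_state();print(s['time'],s['position'],s['tool_rot'],s['ft_force'],s['grip_force'],s['grip_width']*87)
delta([.5069,.0413,.215],.347,s)
E
```

```text
3.9333 [0.47978991 0.33150342 0.21761484] [0.01245542 3.13937555 0.00593953] [ 0.48933816  0.16045692 -3.02428521] 44.99445981346071 31.57210420284896
shift [ -29.4 -290.     1.6] turn [ 0.0034  0.0028 -0.3549]
```

Request:
send_rows(
  xyz=[
    [-3,-28,0],
    [-7,-64,0],
    [-10,-100,0],
    [-14,-136,0],
    [-18,-172,0],
    [-22,-208,0],
    [-25,-240,0],
    [-28,-266,0],
    [-30,-282,0],
    [-30,-287,0],
  ],
  dr=[
    [0,0,-0.04],
    [0,0,-0.08],
    [0,0,-0.13],
    [0,0,-0.18],
    [0,0,-0.23],
    [0,0,-0.27],
    [0,0,-0.31],
    [0,0,-0.34],
    [0,0,-0.36],
    [0,0,-0.36],
  ],
)

```text
time: 4.77
position: [0.5066, 0.0369, 0.2154]
tool_rot: [-0.534, 3.095, -0.002]
ft_force: [-0.4, 0.8, -3.6]
grip_width: 0.362
grip_force: 45.0
```

```bash
python3 - <<'E'
from h import *
for i in range(5): get_image('top')
s=get_state();im=get_image('wrist')
print(s['time'],s['position'],s['tool_rot'],s['ft_force'],np.abs(s['qd']).max());delta([.5069,.0413,.215],.347,s)
cv2.imwrite('pics/w2.png',cv2.resize(im[:,:,::-1],None,fx=1.42,fy=1.42,interpolation=cv2.INTER_CUBIC))
np.save('w2.npy',im);cv2.imwrite('pics/s2.png',get_image('side')[:,:,::-1])
E
```

```text
5.0167 [0.50640099 0.04332345 0.21471242] [-5.46235493e-01  3.09367475e+00  1.56333168e-03] [-0.25688605  0.88394951 -4.16810572] 0.004484411730063261
shift [ 0.2 -2.1 -0.3] turn [0.001  0.0002 0.0025]
```

View pics/w2.png

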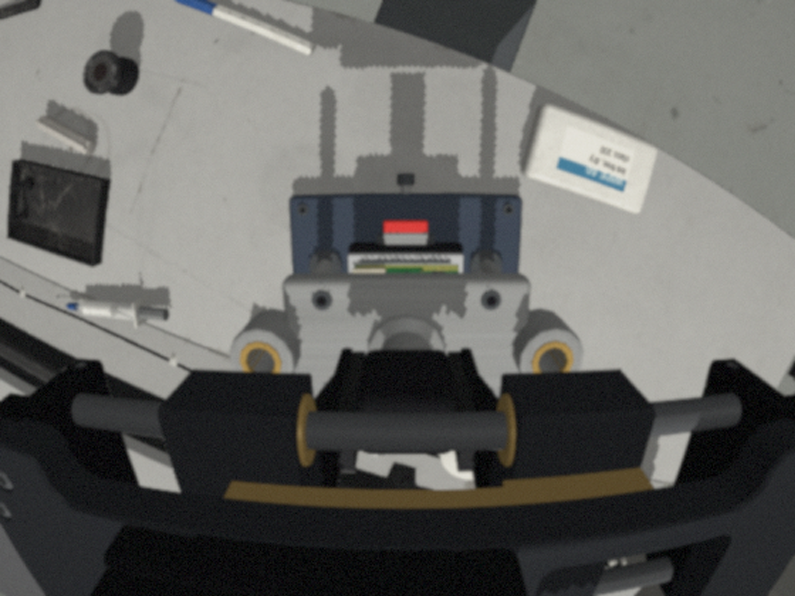

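Request:
send_rows(
  xyz=[
    [-5,0,0],
    [-15,0,0],
    [-27,0,0],
    [-39,0,0],
    [-50,0,0],
    [-58,0,0],
    [-63,0,0],
    [-65,0,0],
    [-65,0,0],
    [-65,0,0],
  ],
  dr=[
    [0,0,0],
    [0,0,0],
    [0,0,0],
    [0,0,0],
    [0,0,0],
    [0,0,0],
    [0,0,0],
    [0,0,0],
    [0,0,0],
    [0,0,0],
  ],
)

```text
time: 5.95
position: [0.5675, 0.0632, 0.2144]
tool_rot: [0.542, -3.094, 0.0]
ft_force: [0.4, -0.4, -3.6]
grip_width: 0.36
grip_force: 45.0
```

```bash
python3 - <<'E'
from h import *
P=[]
for i in range(6): get_image('top');s=get_state();P.append(np.r_[s['position'],s['tool_rot']])
im=get_image('wrist');np.save('w3.npy',im);P=np.array(P)
print(s['time'],P.round(4))
np.save('w3s.npy',P)
cv2.imwrite('pics/w3.png',cv2.resize(im[120:300,130:430,::-1],None,fx=2.66,fy=2.66,interpolation=cv2.INTER_CUBIC))
E
```

```text
6.25 [[ 5.6740e-01  6.3100e-02  2.1450e-01  5.4210e-01 -3.0940e+00 -0.0000e+00]
 [ 5.6740e-01  6.3100e-02  2.1460e-01  5.4200e-01 -3.0943e+00 -2.0000e-04]
 [ 5.6740e-01  6.3100e-02  2.1470e-01  5.4220e-01 -3.0944e+00 -2.0000e-04]
 [ 5.6750e-01  6.3200e-02  2.1470e-01 -5.4220e-01  3.0943e+00  3.0000e-04]
 [ 5.6760e-01  6.3200e-02  2.1480e-01 -5.4230e-01  3.0942e+00  2.0000e-04]
 [ 5.6760e-01  6.3300e-02  2.1480e-01 -5.4230e-01  3.0942e+00  3.0000e-04]]
```

View pics/w3.png

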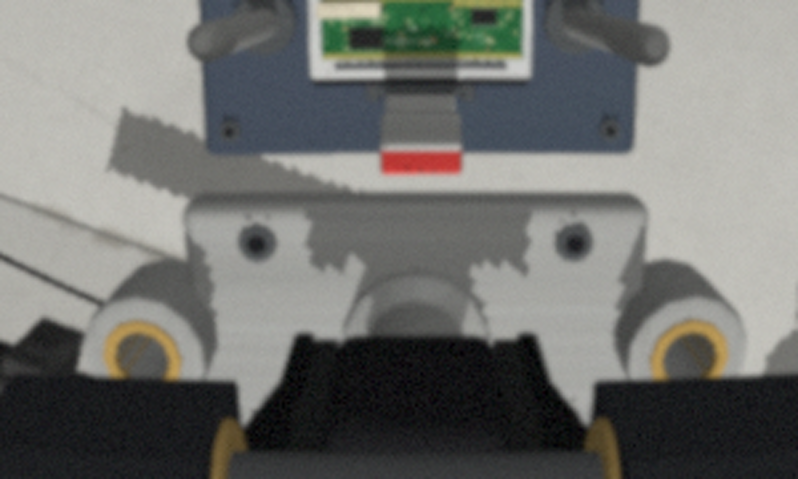

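```bash
python3 - <<'E'
from h import *
im=np.load('w3.npy')[:,:,::-1]
a=im[118:155,195:245];b=im[118:155,340:390]
o=np.hstack([cv2.resize(q,None,fx=8,fy=8,interpolation=cv2.INTER_NEAREST) for q in(a,b)])
o=cv2.convertScaleAbs(o,alpha=1.8);cv2.imwrite('pics/t3.png',o)
P=np.load('w3s.npy').copy();s={'position':P[:,:3].mean(0),'tool_rot':P[-1,3:]}
hsv=cv2.cvtColor(np.ascontiguousarray(im),cv2.COLOR_BGR2HSV);m=(hsv[...,0]>8)&(hsv[...,0]<30)&(hsv[...,1]>80)
for x0,x1 in((165,200),(370,407)):
    v,u=np.nonzero(m[235:262,x0:x1]);e=cv2.fitEllipse(cv2.convexHull(np.c_[u,v].astype(np.int32)));(cx,cy)=e[0];cx+=x0;cy+=235
    print(cx,cy,e[1],len(u),onz('wrist',cx,cy,s['position'][2]-.058+.031,s))
for z,uv in((.12,(205,40)),(.135,(655,46))): print(onz('wrist',uv[0]/2.66+130,uv[1]/2.66+120,z,s))
E
```

```text
182.97796058654785 254.04141998291016 (25.62860679626465, 29.570283889770508) 267 [0.58849401 0.00554251 0.18769126]
388.66568183898926 254.35302925109863 (25.9234619140625, 30.512109756469727) 275 [0.54645217 0.12222585 0.18769126]
[ 0.52610609 -0.01357028  0.12      ]
[0.4846425  0.10157745 0.135     ]
```

View pics/t3.png

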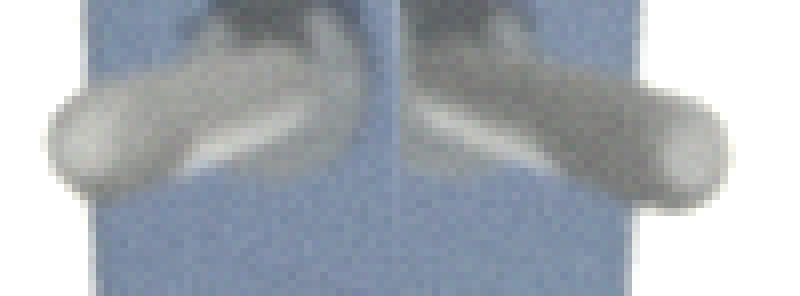

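```bash
python3 - <<'E'
from h import *
P=np.load('w3s.npy');s={'position':P[-1,:3],'tool_rot':P[-1,3:]}
a=onz('wrist',206.6,135.6,.12,s);b=onz('wrist',376.3,136.9,.135,s);d=b-a
yaw=-np.arctan2(d[0],d[1]);m=(a+b)/2;print(a,b,np.hypot(*d[:2]),yaw,m)
bm=np.array([.56747,.06388])-s['position'][:2]
c,sn=np.cos(yaw-.3457),np.sin(yaw-.3457)
t=np.r_[m[:2]-bm,.200];print(t);delta(t,yaw+.347-.3457,s)
E
```

```text
[ 0.52673998 -0.01367782  0.12      ] [0.48447429 0.10165121 0.135     ] 0.12282985834343922 0.3512795271206254 [0.50560713 0.0439867  0.1275    ]
[0.50572467 0.04340527 0.2       ]
shift [64.9  2.3 14.7] turn [ 0.0002  0.0003 -0.0056]
```

Request:
send_rows(
  xyz=[
    [5,0,0],
    [15,0.5,0],
    [27,1,0],
    [39,1.5,0],
    [50,2,3],
    [58,2,6],
    [63,2.3,9],
    [65,2.3,12],
    [65,2.3,14],
    [65,2.3,15],
  ],
  dr=[
    [0,0,0],
    [0,0,0],
    [0,0,0],
    [0,0,0],
    [0,0,0],
    [0,0,-0.002],
    [0,0,-0.003],
    [0,0,-0.003],
    [0,0,-0.003],
    [0,0,-0.003],
  ],
)

```text
time: 7.13
position: [0.5059, 0.0436, 0.1992]
tool_rot: [-0.548, 3.093, 0.0]
ft_force: [-0.3, 0.0, -3.5]
grip_width: 0.366
grip_force: 45.0
```

```bash
python3 - <<'E'
from h import *
for i in range(5): get_image('top')
s=get_state();print(s['time'],s['position'],s['tool_rot'],s['ft_force'],s['torque'])
delta([.5057,.0434,.2],.350,s)
w=get_image('wrist');b=get_image('side')
o=np.hstack([cv2.resize(w[110:300,165:405,::-1],(400,317),interpolation=cv2.INTER_CUBIC),cv2.resize(b[155:313,190:390,::-1],(400,317),interpolation=cv2.INTER_CUBIC)]);cv2.imwrite('pics/c4.png',o)
E
```

```text
7.3833 [0.50623544 0.04357423 0.19961828] [-5.47503507e-01  3.09331213e+00 -2.23699847e-04] [-0.65158133  0.1214758  -3.2606939 ] [ 0.01457369  0.0520908  -0.01213001]
shift [ 0.6  0.  -0.4] turn [-0.0002  0.0002  0.0004]
```

View pics/c4.png

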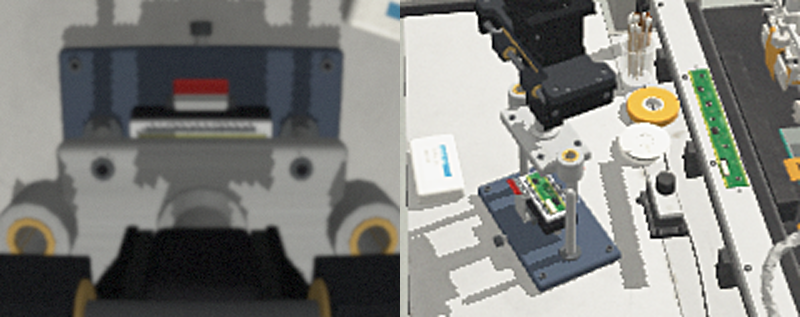

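Request:
send_rows(
  xyz=[
    [0.3,0,2],
    [0.3,0,4],
    [0.3,0,6],
    [0.3,0,8],
    [0.3,0,9],
    [0.3,0,10],
    [0.3,0,11],
    [0.3,0,12],
    [0.3,0,13],
    [0.3,0,14],
  ],
  dr=[
    [0,0,0],
    [0,0,0],
    [0,0,0],
    [0,0,0],
    [0,0,0],
    [0,0,0],
    [0,0,0],
    [0,0,0],
    [0,0,0],
    [0,0,0],
  ],
)

```text
time: 8.32
position: [0.5056, 0.0434, 0.1855]
tool_rot: [-0.547, 3.093, 0.0]
ft_force: [-0.1, 0.2, -3.0]
grip_width: 0.366
grip_force: 45.0
```

Request:
send_rows(
  xyz=[
    [0,0,1],
    [0,0,2],
    [0,0,3],
    [0,0,4],
    [0,0,5],
    [0,0,6],
    [0,0,7],
    [0,0,8],
    [0,0,8],
    [0,0,8],
  ],
  dr=[
    [0,0,0],
    [0,0,0],
    [0,0,0],
    [0,0,0],
    [0,0,0],
    [0,0,0],
    [0,0,0],
    [0,0,0],
    [0,0,0],
    [0,0,0],
  ],
)

```text
time: 9.15
position: [0.5058, 0.0433, 0.1776]
tool_rot: [-0.547, 3.093, -0.0]
ft_force: [1.3, -1.1, -4.2]
grip_width: 0.368
grip_force: 45.0
```

```bash
cat > f.py <<'E'
from h import *
S=[]
for i in range(4): get_image('top');S.append(get_state())
T=R.from_rotvec(S[-1]['tool_rot']);g=lambda k:np.mean([s[k] for s in S],0)
print(S[-1]['time'],'p',g('position').round(4),'rot',S[-1]['tool_rot'].round(4),'Ftool',T.inv().apply(g('ft_force')).round(2),'Mtool',T.inv().apply(g('torque')).round(3),S[-1]['grip_force'],S[-1]['grip_width'])
E
python3 f.py
```

```text
9.35 p [0.5057 0.0433 0.1775] rot [-5.4710e-01  3.0932e+00 -2.0000e-04] Ftool [-1.22 -0.79  4.58] Mtool [ 0.188 -0.357  0.076] 44.992743115872145 0.36503726448413415
```

Request:
send_rows(
  xyz=[
    [-0.3,-0.2,0],
    [-0.6,-0.4,0],
    [-0.6,-0.4,1],
    [-0.6,-0.4,2],
    [-0.6,-0.4,3],
    [-0.6,-0.4,4],
    [-0.6,-0.4,5],
    [-0.6,-0.4,6],
    [-0.6,-0.4,6],
    [-0.6,-0.4,6],
  ],
  dr=[
    [0,0,0],
    [0,0,0],
    [0,0,0],
    [0,0,0],
    [0,0,0],
    [0,0,0],
    [0,0,0],
    [0,0,0],
    [0,0,0],
    [0,0,0],
  ],
)

```text
time: 10.18
position: [0.5062, 0.0432, 0.1715]
tool_rot: [0.547, -3.093, -0.0]
ft_force: [0.0, 0.6, -3.3]
grip_width: 0.364
grip_force: 45.0
```

```bash
python3 f.py
```

```text
10.3833 p [0.5063 0.0432 0.1716] rot [-5.4730e-01  3.0934e+00  1.0000e-04] Ftool [ 0.02 -0.08  3.71] Mtool [-0.056 -0.014 -0.011] 44.99279019422829 0.36522942873218417
```

Request:
send_rows(
  xyz=[
    [0,0,1],
    [0,0,2],
    [0,0,3],
    [0,0,4],
    [0,0,5],
    [0,0,6],
    [0,0,7],
    [0,0,8],
    [0,0,8],
    [0,0,8],
  ],
  dr=[
    [0,0,0],
    [0,0,0],
    [0,0,0],
    [0,0,0],
    [0,0,0],
    [0,0,0],
    [0,0,0],
    [0,0,0],
    [0,0,0],
    [0,0,0],
  ],
)

```text
time: 11.22
position: [0.5062, 0.0432, 0.1635]
tool_rot: [0.547, -3.093, -0.0]
ft_force: [0.4, -0.8, -4.2]
grip_width: 0.369
grip_force: 45.0
```

```bash
python3 f.py
```

```text
11.4167 p [0.5063 0.0432 0.1636] rot [-5.4730e-01  3.0933e+00  1.0000e-04] Ftool [0.16 0.61 3.38] Mtool [-0.07  -0.035 -0.015] 44.99293700326234 0.3656407756742803
```

Request:
send_rows(
  xyz=[
    [0,0.1,2],
    [0,0.1,4],
    [0,0.1,6],
    [0,0.1,8],
    [0,0.1,10],
    [0,0.1,12],
    [0,0.1,14],
    [0,0.1,16],
    [0,0.1,18],
    [0,0.1,20],
  ],
  dr=[
    [0,0,0],
    [0,0,0],
    [0,0,0],
    [0,0,0],
    [0,0,0],
    [0,0,0],
    [0,0,0],
    [0,0,0],
    [0,0,0],
    [0,0,0],
  ],
)

```text
time: 12.25
position: [0.5063, 0.0433, 0.1434]
tool_rot: [-0.547, 3.093, 0.0]
ft_force: [0.5, 0.1, -2.3]
grip_width: 0.362
grip_force: 45.0
```

```bash
python3 f.py
```

```text
12.45 p [0.5061 0.0432 0.1433] rot [-0.5473  3.0935  0.    ] Ftool [0.28 0.04 4.04] Mtool [-0.047 -0.017  0.038] 44.992765872739255 0.36497288711812487
```

Request:
send_rows(
  xyz=[
    [0,0,1],
    [0,0,2],
    [0,0,3],
    [0,0,4],
    [0,0,5],
    [0,0,6],
    [0,0,7],
    [0,0,8],
    [0,0,9],
    [0,0,10],
  ],
  dr=[
    [0,0,0],
    [0,0,0],
    [0,0,0],
    [0,0,0],
    [0,0,0],
    [0,0,0],
    [0,0,0],
    [0,0,0],
    [0,0,0],
    [0,0,0],
  ],
)

```text
time: 13.28
position: [0.5068, 0.0432, 0.1341]
tool_rot: [-0.547, 3.092, -0.0]
ft_force: [-0.4, -0.4, 1.9]
grip_width: 0.364
grip_force: 45.0
```

```bash
python3 f.py
```

```text
13.4833 p [0.5067 0.0432 0.1339] rot [-5.4700e-01  3.0926e+00 -2.0000e-04] Ftool [-0.13 -0.45 -1.67] Mtool [ 0.11   0.025 -0.001] 44.99254577793181 0.36158034680459933
```

Request:
send_rows(
  xyz=[
    [0,0,0.6],
    [0,0,1.2],
    [0,0,1.8],
    [0,0,2.4],
    [0,0,3],
    [0,0,3.6],
    [0,0,4.2],
    [0,0,4.8],
    [0,0,5.4],
    [0,0,6],
  ],
  dr=[
    [0,0,0],
    [0,0,0],
    [0,0,0],
    [0,0,0],
    [0,0,0],
    [0,0,0],
    [0,0,0],
    [0,0,0],
    [0,0,0],
    [0,0,0],
  ],
)

```text
time: 14.32
position: [0.506, 0.0433, 0.127]
tool_rot: [0.547, -3.093, -0.0]
ft_force: [1.1, 0.2, 0.0]
grip_width: 0.365
grip_force: 45.0
```

```bash
python3 f.py
```

```text
14.5167 p [0.506  0.0433 0.1269] rot [ 0.5471 -3.0929 -0.    ] Ftool [-0.93 -0.35  1.53] Mtool [ 0.077 -0.264  0.044] 44.99242030084133 0.36382211483627896
```

Request:
send_rows(
  xyz=[
    [-0.1,0,0.6],
    [-0.3,0,1.2],
    [-0.3,0,1.8],
    [-0.3,0,2.4],
    [-0.3,0,3],
    [-0.3,0,3.6],
    [-0.3,0,4.2],
    [-0.3,0,4.8],
    [-0.3,0,5.4],
    [-0.3,0,6],
  ],
  dr=[
    [0,0,0],
    [0,0,0],
    [0,0,0],
    [0,0,0],
    [0,0,0],
    [0,0,0],
    [0,0,0],
    [0,0,0],
    [0,0,0],
    [0,0,0],
  ],
)

```text
time: 15.35
position: [0.5065, 0.0434, 0.1215]
tool_rot: [-0.547, 3.093, 0.0]
ft_force: [-0.3, -0.6, 0.2]
grip_width: 0.369
grip_force: 45.0
```

```bash
python3 f.py
```

```text
15.55 p [0.5065 0.0433 0.1214] rot [ 5.4730e-01 -3.0934e+00  1.0000e-04] Ftool [-0.07  0.05  0.93] Mtool [-0.027  0.056  0.019] 44.99279604759067 0.36449917399883125
```

Request:
send_rows(
  xyz=[
    [0,0,0.4],
    [0,0,0.8],
    [0,0,1.2],
    [0,0,1.6],
    [0,0,2],
    [0,0,2.4],
    [0,0,2.8],
    [0,0,3.2],
    [0,0,3.6],
    [0,0,4],
  ],
  dr=[
    [0,0,0],
    [0,0,0],
    [0,0,0],
    [0,0,0],
    [0,0,0],
    [0,0,0],
    [0,0,0],
    [0,0,0],
    [0,0,0],
    [0,0,0],
  ],
)

```text
time: 16.38
position: [0.5066, 0.0434, 0.1176]
tool_rot: [-0.547, 3.093, 0.0]
ft_force: [-0.7, -0.1, 2.6]
grip_width: 0.365
grip_force: 45.0
```

```bash
python3 f.py
```

```text
16.5833 p [0.5066 0.0434 0.1176] rot [-0.5473  3.0934 -0.    ] Ftool [ 0.69 -0.23 -0.46] Mtool [0.04  0.142 0.021] 44.99238772317767 0.3633807133784485
```

Request:
send_rows(
  xyz=[
    [0.2,0,0.2],
    [0.2,0,0.4],
    [0.2,0,0.6],
    [0.2,0,0.8],
    [0.2,0,1],
    [0.2,0,1.2],
    [0.2,0,1.4],
    [0.2,0,1.6],
    [0.2,0,1.8],
    [0.2,0,2],
  ],
  dr=[
    [0,0,0],
    [0,0,0],
    [0,0,0],
    [0,0,0],
    [0,0,0],
    [0,0,0],
    [0,0,0],
    [0,0,0],
    [0,0,0],
    [0,0,0],
  ],
)

```text
time: 17.42
position: [0.5066, 0.0433, 0.1161]
tool_rot: [-0.547, 3.093, 0.0]
ft_force: [-2.2, -0.3, 7.3]
grip_width: 0.361
grip_force: 45.0
```

```bash
python3 f.py
```

```text
17.6167 p [0.5066 0.0434 0.1161] rot [-5.4730e-01  3.0929e+00  2.0000e-04] Ftool [ 1.28  0.16 -6.04] Mtool [-0.019  0.472  0.007] 44.992327094078064 0.3654745568341519
```

Request:
send_rows(
  xyz=[
    [0.2,0,0.1],
    [0.4,0,0.2],
    [0.4,0,0.4],
    [0.4,0,0.5],
    [0.4,0,0.6],
    [0.4,0,0.8],
    [0.4,0,0.9],
    [0.4,0,1.0],
    [0.4,0,1.1],
    [0.4,0,1.2],
  ],
  dr=[
    [0,0,0],
    [0,0,0],
    [0,0,0],
    [0,0,0],
    [0,0,0],
    [0,0,0],
    [0,0,0],
    [0,0,0],
    [0,0,0],
    [0,0,0],
  ],
)

```text
time: 18.45
position: [0.5065, 0.0434, 0.1154]
tool_rot: [-0.547, 3.092, 0.0]
ft_force: [-1.6, -0.7, 8.7]
grip_width: 0.365
grip_force: 45.0
```

```bash
python3 f.py
```

```text
18.65 p [0.5066 0.0434 0.1154] rot [-5.4720e-01  3.0922e+00  4.0000e-04] Ftool [ 2.64  0.46 -8.74] Mtool [-0.084  0.566  0.036] 44.9923334363848 0.36053853973099076
```

Request:
send_rows(
  xyz=[
    [0.1,0,0],
    [0.2,0,0],
    [0.2,0,0.1],
    [0.2,0,0.2],
    [0.2,0,0.4],
    [0.2,0,0.6],
    [0.2,0,0.8],
    [0.2,0,0.9],
    [0.2,0,1.0],
    [0.2,0,1.0],
  ],
  dr=[
    [0,0.002,0],
    [0,0.004,0],
    [0,0.005,0],
    [0,0.005,0],
    [0,0.005,0],
    [0,0.005,0],
    [0,0.005,0],
    [0,0.005,0],
    [0,0.005,0],
    [0,0.005,0],
  ],
)

```text
time: 19.48
position: [0.5067, 0.0434, 0.1149]
tool_rot: [0.547, -3.091, 0.001]
ft_force: [-2.4, -0.1, 10.7]
grip_width: 0.363
grip_force: 45.0
```

```bash
python3 f.py
```

```text
19.6833 p [0.5067 0.0434 0.1148] rot [ 5.469e-01 -3.091e+00  6.000e-04] Ftool [  2.47   0.52 -10.45] Mtool [-0.118  0.548  0.009] 44.99218507669866 0.36615592457051455
```

Request:
send_rows(
  xyz=[
    [0,0,0.1],
    [0,0,0.2],
    [0,0,0.3],
    [0,0,0.4],
    [0,0,0.5],
    [0,0,0.6],
    [0,0,0.7],
    [0,0,0.8],
    [0,0,0.8],
    [0,0,0.8],
  ],
  dr=[
    [0,-0.001,0],
    [0,-0.002,0],
    [0,-0.003,0],
    [0,-0.003,0],
    [0,-0.003,0],
    [0,-0.003,0],
    [0,-0.003,0],
    [0,-0.003,0],
    [0,-0.003,0],
    [0,-0.003,0],
  ],
)

```text
time: 20.52
position: [0.5066, 0.0434, 0.1142]
tool_rot: [-0.547, 3.094, 0.0]
ft_force: [-3.6, -0.9, 11.8]
grip_width: 0.366
grip_force: 45.0
```

```bash
python3 f.py; python3 - <<'E'
from h import *
w=get_image('wrist');b=get_image('side')
o=np.hstack([cv2.resize(w[110:300,165:405,::-1],(400,317),interpolation=cv2.INTER_CUBIC),cv2.resize(b[180:280,220:346,::-1],(400,317),interpolation=cv2.INTER_CUBIC)]);cv2.imwrite('pics/c5.png',o)
E
```

```text
20.7167 p [0.5066 0.0434 0.1142] rot [-5.4730e-01  3.0935e+00  2.0000e-04] Ftool [  2.81   0.91 -11.96] Mtool [-0.163  0.748  0.017] 44.99232133850455 0.3652147114612065
```

View pics/c5.png

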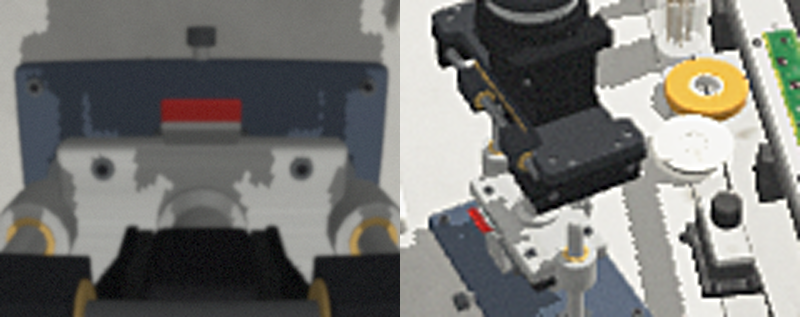

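Request:
send_rows(
  xyz=[
    [0,0,0.1],
    [0,0,0.2],
    [0,0,0.3],
    [0,0,0.4],
    [0,0,0.5],
    [0,0,0.6],
    [0,0,0.6],
    [0,0,0.6],
    [0,0,0.6],
    [0,0,0.6],
  ],
  dr=[
    [0,0,0],
    [0,0,0],
    [0,0,0],
    [0,0,0],
    [0,0,0],
    [0,0,0],
    [0,0,0],
    [0,0,0],
    [0,0,0],
    [0,0,0],
  ],
)

```text
time: 21.65
position: [0.5066, 0.0434, 0.1135]
tool_rot: [-0.547, 3.093, 0.0]
ft_force: [-3.4, 1.0, 10.8]
grip_width: 0.366
grip_force: 45.0
```

```bash
cat > g.py <<'E'
from h import *
import sys
exec(open('f.py').read())
w=get_image('wrist');np.save(sys.argv[1],w)
h=cv2.cvtColor(w,cv2.COLOR_RGB2HSV);m=(((h[...,0]<8)|(h[...,0]>172))&(h[...,1]>130)).astype(np.uint8);m[:130]=0;m[220:]=0;m[:,:220]=0;m[:,360:]=0
n,l,s,c=cv2.connectedComponentsWithStats(m);i=1+s[1:,4].argmax();print('red',c[i],s[i])
E
python3 g.py w6.npy
```

```text
21.85 p [0.5066 0.0434 0.1135] rot [-5.4740e-01  3.0934e+00  1.0000e-04] Ftool [  2.78   0.58 -10.5 ] Mtool [-0.135  0.659  0.054] 44.992282474413514 0.3653617992098854
red [285.15262321 185.9936407 ] [261 180  49  13 629]
```

```bash
python3 - <<'E'
from h import *
for n,z in(('side',(200,180,340,290)),('top',(260,170,345,260))):
    a=cv2.imread(f'pics/{n}0.png')[:,:,::-1];b=get_image(n)
    for im in(a,b):
        h=cv2.cvtColor(np.ascontiguousarray(im),cv2.COLOR_RGB2HSV);m=(((h[...,0]<8)|(h[...,0]>172))&(h[...,1]>130)).astype(np.uint8)
        m2=np.zeros_like(m);x0,y0,x1,y1=z;m2[y0:y1,x0:x1]=m[y0:y1,x0:x1]
        q,l,s,c=cv2.connectedComponentsWithStats(m2);print(n,[(c[i].round(1),s[i][4]) for i in range(1,q) if s[i][4]>4])
E
```

```text
side [(array([278.4, 236. ]), np.int32(19)), (array([246.5, 247.7]), np.int32(28))]
side [(array([246.5, 248. ]), np.int32(24))]
top [(array([297.6, 195.8]), np.int32(5)), (array([306.6, 229.1]), np.int32(26))]
top []
```

Request:
send_rows(
  xyz=[
    [0,0,0.2],
    [0,0,0.4],
    [0,0,0.6],
    [0,0,0.6],
    [0,0,0],
    [0,0,-0.7],
    [0,0,-1.4],
    [0,0,-2],
    [0,0,-2.5],
    [0,0,-3],
  ],
  dr=[
    [0,0,0],
    [0,0,0],
    [0,0,0],
    [0,0,0],
    [0,0,0],
    [0,0,0],
    [0,0,0],
    [0,0,0],
    [0,0,0],
    [0,0,0],
  ],
)

```text
time: 22.83
position: [0.5065, 0.0434, 0.1146]
tool_rot: [0.548, -3.093, 0.001]
ft_force: [4.6, 0.8, -5.6]
grip_width: 0.362
grip_force: 45.0
```

```bash
python3 g.py w7.npy
```

```text
23.0333 p [0.5064 0.0434 0.1145] rot [ 5.475e-01 -3.093e+00  7.000e-04] Ftool [-5.09 -0.73  4.06] Mtool [ 0.176 -1.161  0.035] 44.99246595427394 0.361587717926583
red [285.2288 185.9664] [261 180  49  13 625]
```

Request:
send_rows(
  xyz=[
    [-0.2,0,0],
    [-0.4,0,0],
    [-0.6,0,0],
    [-0.8,0,0],
    [-0.8,0,0],
    [-0.8,0,0],
    [-0.8,0,0],
    [-0.8,0,0],
    [-0.8,0,0],
    [-0.8,0,0],
  ],
  dr=[
    [0,0,0],
    [0,0,0],
    [0,0,0],
    [0,0,0],
    [0,0,0],
    [0,0,0],
    [0,0,0],
    [0,0,0],
    [0,0,0],
    [0,0,0],
  ],
)

```text
time: 23.92
position: [0.5065, 0.0434, 0.1145]
tool_rot: [0.547, -3.091, 0.001]
ft_force: [5.4, 0.7, -7.3]
grip_width: 0.366
grip_force: 45.0
```

```bash
python3 f.py
```

```text
24.1167 p [0.5065 0.0433 0.1145] rot [ 5.4700e-01 -3.0916e+00  7.0000e-04] Ftool [-4.95 -0.93  7.39] Mtool [ 0.259 -1.352  0.016] 44.992821319028735 0.3659118467200596
```

Request:
send_rows(
  xyz=[
    [0,0,0.5],
    [0,0,0.5],
    [0,0,0.5],
    [0,0,0.5],
    [0,0,0.5],
    [0,0,0.5],
    [0,0,0.5],
    [0,0,0.5],
    [0,0,0.5],
    [0,0,0.5],
  ],
  dr=[
    [0,0,0],
    [0,0,0],
    [0,0,0],
    [0,0,0],
    [0,0,0],
    [0,0,0],
    [0,0,0],
    [0,0,0],
    [0,0,0],
    [0,0,0],
  ],
  jaw=46,
)

```text
time: 24.95
position: [0.5065, 0.0434, 0.1145]
tool_rot: [0.547, -3.092, 0.0]
ft_force: [-0.5, 0.3, 0.8]
grip_width: 0.532
grip_force: 0.0
```

```bash
python3 g.py w8.npy
```

```text
25.15 p [0.5065 0.0434 0.1145] rot [ 5.4690e-01 -3.0916e+00  4.0000e-04] Ftool [-0.02  0.08 -0.04] Mtool [-0.054  0.016 -0.02 ] 0.0 0.5253908352272174
red [285.2288 185.9696] [261 180  49  13 625]
```

Released freely. Retreat upward and toward −x, then look.

Request:
send_rows(
  xyz=[
    [0,0,-4],
    [0,0,-12],
    [0,0,-24],
    [0,0,-38],
    [0,0,-52],
    [0,0,-66],
    [0,0,-80],
    [0,0,-94],
    [0,0,-106],
    [0,0,-110],
  ],
  dr=[
    [0,0,0],
    [0,0,0],
    [0,0,0],
    [0,0,0],
    [0,0,0],
    [0,0,0],
    [0,0,0],
    [0,0,0],
    [0,0,0],
    [0,0,0],
  ],
)

```text
time: 26.03
position: [0.508, 0.0436, 0.2276]
tool_rot: [-0.547, 3.091, -0.0]
ft_force: [0.6, 0.4, 0.0]
grip_width: 0.526
grip_force: 0.0
```

Request:
send_rows(
  xyz=[
    [0,10,0],
    [0,30,0],
    [0,55,0],
    [0,80,0],
    [0,105,0],
    [0,130,0],
    [0,150,0],
    [0,165,0],
    [0,170,0],
    [0,170,0],
  ],
  dr=[
    [0,0,0],
    [0,0,0],
    [0,0,0],
    [0,0,0],
    [0,0,0],
    [0,0,0],
    [0,0,0],
    [0,0,0],
    [0,0,0],
    [0,0,0],
  ],
)

```text
time: 26.87
position: [0.4472, 0.2047, 0.2238]
tool_rot: [0.552, -3.089, 0.001]
ft_force: [1.3, -0.1, -0.2]
grip_width: 0.529
grip_force: 0.0
```

```bash
python3 - <<'E'
from h import *
for i in range(3):get_image('top')
w=get_image('top');b=get_image('side')
print(get_state()['time'])
o=np.hstack([cv2.resize(w[175:265,245:345,::-1],(400,360),interpolation=cv2.INTER_CUBIC),cv2.resize(b[190:300,220:342,::-1],(400,360),interpolation=cv2.INTER_CUBIC)]);cv2.imwrite('pics/c9.png',o)
E
```

```text
27.1167
```

View pics/c9.png

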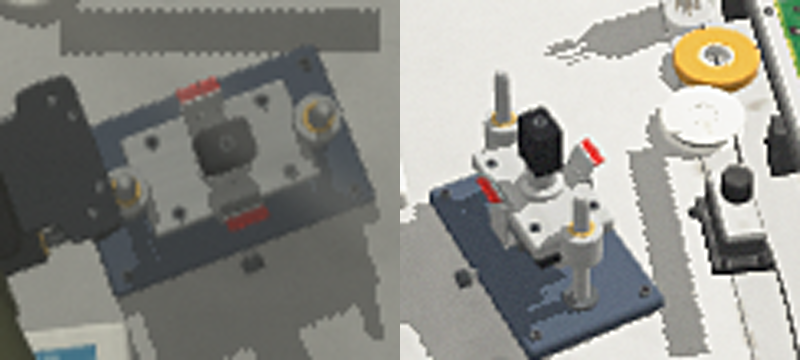

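The picture shows the plate seated on both pillars. Both red tabs are back at their rest pixels (side view, about (278,236) and (246,248)), with the hooks over the plate.

```bash
python3 -c "
from bench import *
print(close_job())"
```

```text
the job is handed in; nothing more can be done
None
```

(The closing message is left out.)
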